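# Index the analyser's sample wheel and lock it

## Robot

A 6-joint arm with a two-finger parallel gripper is mounted at the origin on the work surface. World frame = base frame: x ahead of the robot, y to its left, z up, the work surface at z = 0. Lengths are in mm, angles in rad, forces in N, time in s.
With the tool pointing down it reaches from about 275 to 750 mm from the base axis. Payload 10.2 kg.
Tool frame: the origin (TCP) lies midway between the tips of the shut fingers; the grasp point (between the pads) lies 19 mm behind it (ctrl.tcp_to_grasp is the z of the grasp point in the tool frame, in mm); z points along the fingers, y is the direction in which the jaws open and shut (so a half turn about z gives the same grasp; the last joint's range is limited). The gripper opens to 85 mm and grips with 20 to 120 N. Pads are 22 mm wide; open, the fingers measure 114 mm over their backs; the gripper's body (76 mm by 85 mm) begins 54 mm behind the grasp point. The pads swing forward as they close: fully open they stand 13 mm farther back than shut.
Start: joints at [-1.361, 0.313, 1.498, -0, 1.331, -0.223], TCP at [220.181, -476.604, 231.294] pointing down, gripper open.
Joint ranges: [-2.94, 2.94], [-0.97, 2.17], [0.19, 2.56], [-1.23, 4.37], [0.02, 3.11], [-2.88, 2.88]. Speed limits (rad/s): [2.39, 2.39, 3.01, 3.14, 3.14, 3.14].

## Interface

Orientations are given as a unit quaternion [w, x, y, z].
In Python, from rig import sensors, capture, order, ctrl gives the robot as it stands. The module is installed in compiled form; this text tells all that it offers.
- The arm moves only by the tool play_rows, never from a script. Its argument "deltas" is a list of rows, each a list of 7 numbers: the shift along the world's x, y, z in units of 40 mm (1.0 is 40 mm), then the turn, a rotation vector about the world's x, y, z in units of 6 degrees (1.0 is 6 degrees), then the opening, from -1 (shut) to 1 (fully open). A call has 1 to 8 rows; each row shifts and turns the commanded pose from where the row before left it; what a row does not reach is not made up. A row lasts 1/12 s, in which the tool goes at most 41.7 mm and 7.16 degrees, less where a joint would pass 70% of its speed; a pose out of reach is approached as far as the arm can. A call is refused whole if a number of a shift passes 1 or a number of a turn 1, either way. A call with a gripper value outside its range is refused whole. The fingers move at their own pace and stop on an object; "squeeze" is the grip in N (left out, the last holds). Time passes only in rows, so rows that do not move let the fingers close. It gives the time, the measured TCP pose, the force and the opening at its end, in the units of the state.
- sensors.sense(): the state, without advancing time (a new reading comes with each control period).
- capture(name): name is "scene" or "top" or "wrist"; returns a dict with "pixels" (480x640x3 uint8, red, green, blue), "z_map" (480x640 float32, mm along the optical axis (not along the pixel's ray), 0 where there is no reading), "fx", "fy", "cx", "cy" (pixels), "eye" and "rotation" of the camera in the world; the wrist camera has in their place "tool_from_camera" (4x4, takes a point from camera to tool coordinates, whose origin is the TCP and whose axes are the flange's). Camera axes: x right, y down, z forward; pixel columns grow to the right and rows downward; lengths in mm; the calibration is good to about 2 mm. A picture is of the moment at which its call begins: read the wrist's pose just before it.
- order.finish_job(): hands the job in, once; it reports no verdict.
The state is a dict: "time_s": time; "joints": joint angles; "dq": joint speeds; "tau": joint torques, N m; "eef_pos": TCP position; "ee_rot": TCP orientation; "force": force on the tool from outside, world axes, zero at the start; "wrist_torque": the same for the moment, N m; "grip_width": opening from 0.0 (shut) to 1.0 (fully open).
Only numpy, scipy, OpenCV 4.12 (cv2) and the standard library are available. Lean on these libraries where they do the work, as an engineer would, in place of code of your own. Each camera call takes 0.05 s, during which the arm holds its last target. There are 200 camera calls.

## Task

Turn the sampler's flat wheel until the sector with the long slot is centred in the window: a fingertip pressed lightly on its bare face and dragged round will do, but the wheel floats on a delicate spring, so go gently and never press hard. Then, and not before, lock it by pushing the black plunger fully down. Leave the jar, the cup and the tweezers alone.

Things in the scene. Friction and masses are not known exactly. Their poses are not given: they have to be found in the camera images.
- housing: White fixed box 34 mm high; origin at bench level under the wheel's axis; z up, +x from the axis to the window. It spans x -125..145, y -115..115 mm. At its far end a pillar (x 104..140, y -40..40 mm) carries a flat grey bridge over the wheel (x 35..144, y -40..40 mm, 84 to 92 mm above the bench). The rest of the wheel's face is open from above.
- wheel_axis (a point): Point on the wheel's vertical axis, 34 mm above the bench (top of the box). The wheel is a level steel disc of 95 mm radius, 8 mm thick, with 8 equal sectors parted by thin lines, each with a flush black mark centred at 65 mm radius: seven are round (28 mm); the marked one is a slot, 42 mm radial x 10 mm. Nothing stands up from its face.
- open_side (a point): Fixed point 65 mm above the bench, over the wheel's open side, 65 mm from its axis, opposite the window. The wheel's height is set differently each time and not measured: its untouched face lies 52 to 78 mm above the bench. Pressed, it starts to sink at about 2 N, then 3 N per mm, travel 8 mm. Over 16 N in all (press and drag together) on the wheel damages it.
- window (a point): Centre of the window, a square hole 45 (x) x 40 (y) mm through the bridge, at the level of the bridge's top (92 mm above the bench), 65 mm from the wheel's axis. Small black ridges on the frame's inner and outer bars mark its middle line.
- wheel (a joint): Angle (rad) of the slot from the window's middle, anticlockwise from above. Centred at 0 and also at 6.283; turns from -0.6 to 6.88, either way, and stays where left. The bearing drags with 0.2 N m (about 3 N sideways at 65 mm radius): a fingertip pressed with less than about 6 N slips, about 10 N is right.
- plunger (a joint): Locking plunger travel in m: 0 is up, 0.015 is fully down. It is pushed straight down, drags with about 5 N all the way, and stays where it is left.
- plunger_top (a point): Centre of the top of the plunger's black cap (28 mm across, cap 9 mm thick on a 10 mm stem), on the pillar 122 mm from the wheel's axis beyond the window; 119 mm above the bench when up, 104 mm when down.
- beaker_mid (a point): Bystander: small white ceramic cup, 56 mm across, 50 mm high, open at the top; the point is at its centre, half-way up.
- jar_mid (a point): Bystander: amber glass jar, 50 mm across, 65 mm high; the point is at its centre, half-way up.
- tweezers: Bystander: steel tweezers, 137 mm long, 21 mm wide, 8 mm thick, lying on the bench along their x axis beside the sampler; origin under their middle.

How it is judged (in metres and radians):
On the way, in this order (a step that is already met when the one before it is completed fails the run):
1. the slot's sector rests centred in the window, with the plunger still up ((value of joint wheel between -0.08 and 0.08 rad or value of joint wheel between 6.2032 and 6.3632 rad) and velocity of joint wheel between -0.05 and 0.05 rad/s and value of joint plunger below 0.004 m), for 0.3 s.
2. the plunger is pushed fully down with the slot still in the window ((value of joint wheel between -0.08 and 0.08 rad or value of joint wheel between 6.2032 and 6.3632 rad) and value of joint plunger above 0.013 m), for 0.2 s.
At the end, for the whole second after the job is handed in: The slot's sector is at rest in the window within 0.08 rad of centred, the plunger is down by more than 13 mm of its 15 mm, and jar, cup and tweezers are within 20 mm of where they began (all of step 2 and velocity of joint wheel between -0.05 and 0.05 rad/s and distance of each of beaker_mid, jar_mid, tweezers from where it was at the start of the episode below 0.02 m); the robot touches nothing.
It fails at once if the wheel is loaded with more than 16 N (contact force between anything else and wheel above 16 N).
It fails at once if the plunger is pushed down more than 5 mm while the slot is not centred in the window (value of joint plunger above 0.005 m and not (value of joint wheel between -0.08 and 0.08 rad or value of joint wheel between 6.2032 and 6.3632 rad)).
It fails at once if a bystander is moved by more than 20 mm (distance of any of beaker_mid, jar_mid, tweezers from where it was at the start of the episode above 0.02 m).
It also fails if it takes over 51 s, if anything falls off the work surface, if the arm or the gripper's body presses on something with over 40 N, if the wrist force passes 120 N, or if a joint passes its speed limit or range.

## Working session

There is one attempt and no reset: what is moved stays moved. The work goes in short steps, Python scripts to look and compute and a tool call to move; the robot and the scene stay as the last step left them, time stands still between calls to the robot, and variables do not carry over. Pictures are saved under pics/ and viewed, about 8 in all and at most 12, crops included, and the job is handed in when it is done.

Besides the shell and the picture viewer there is one more tool, called after ">>>" in YAML: its name, and indented under it one key for each argument. play_rows: Moves the arm, as the interface text tells. Its arguments: {"type":"object","properties":{"deltas":{"type":"array","items":{"type":"array","items":{"type":"number"}}},"squeeze":{"type":"number"}},"required":["deltas"]}

```bash
mkdir -p pics; cat > h.py <<'E'
import numpy as np, cv2
from rig import sensors, capture, order, ctrl
def save(c,n): cv2.imwrite('pics/'+n+'.png', c['pixels'][:,:,::-1])
def cloud(c):
    v,u=np.mgrid[0:480,0:640]; z=c['z_map']
    P=np.stack([(u-c['cx'])/c['fx']*z,(v-c['cy'])/c['fy']*z,z],-1)
    return P@np.array(c['rotation']).T+np.array(c['eye'])
def ray(c,u,v,h):
    d=np.array(c['rotation'])@np.array([(u-c['cx'])/c['fx'],(v-c['cy'])/c['fy'],1]); e=np.array(c['eye'])
    return e+d*(h-e[2])/d[2]
E
python3 - <<'E'
from h import *
print(sensors.sense())
for n in('top','scene'):
    c=capture(n); save(c,n); print(n,c['eye'],np.round(c['rotation'],3).tolist(),c['fx'],c['cx'],c['cy'])
    np.savez('/tmp/'+n,**c)
E
```

```text
{'time_s': 0.0, 'joints': array([-1.36139589e+00,  3.13428483e-01,  1.49843467e+00,  9.91033705e-06,
        1.33099351e+00, -2.23386843e-01]), 'dq': array([ 0.0003673 , -0.00034428, -0.00162073,  0.00041189,  0.00054519,
       -0.00049025]), 'tau': array([ 1.94663458e-03, -4.12263536e+01, -2.59735286e+01, -1.12710138e-04,
        4.21017015e-03,  2.07116517e-05]), 'eef_pos': array([ 220.12968737, -476.34099558,  230.74699388]), 'ee_rot': array([-6.31953521e-04,  9.76678174e-01,  2.14707578e-01,  9.23219983e-06]), 'force': array([ 0.24322637, -0.36507024, -0.59029728]), 'wrist_torque': array([ 0.06445152, -0.07452798,  0.02320081]), 'grip_width': 0.9992812442699761}
top [ 485.04103651   40.95090735 1017.03909173] [0.027, -0.698, 0.714, -0.037] 503.1889268753268 317.16317342239535 243.521295973817
scene [ 982.50281314  448.5911365  1031.8595714 ] [-0.109, 0.344, 0.894, -0.265] 625.2006028784613 327.26356565906457 240.90617520521653
```

View pics/top.png

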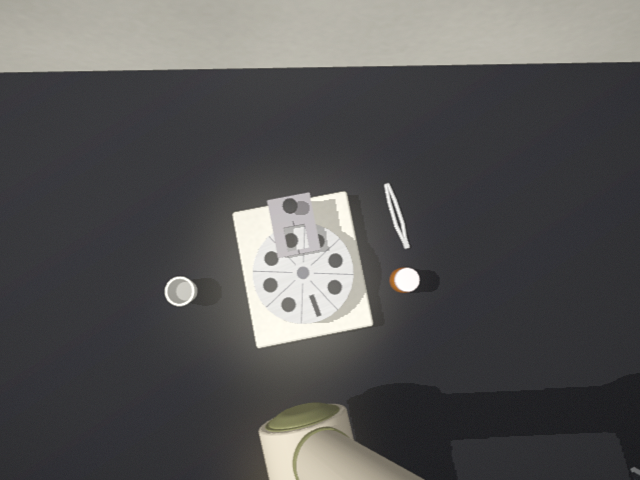

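View pics/scene.png

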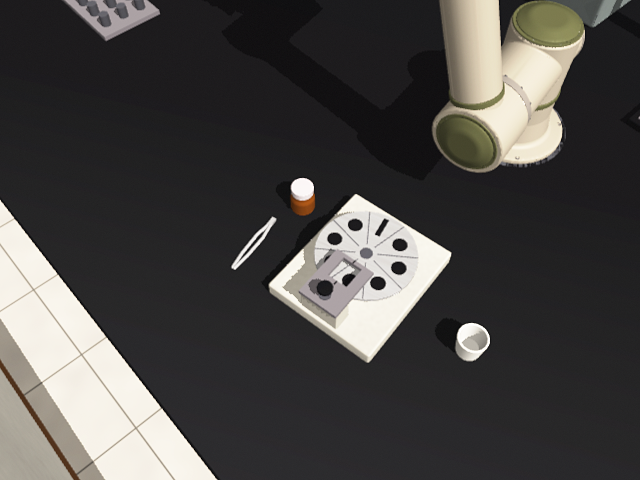

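The top view shows the hub at about (303,273), the slot at (315,305), nearly opposite the window at (297,238), and the plunger cap at (290,206). The cup is at (181,291), the jar at (405,280) and the tweezers at (397,216). The scene view agrees with this layout.

```bash
cat >> h.py <<'E'
from scipy.spatial.transform import Rotation as R
def fix(c):
    c=dict(c); c['rotation']=R.from_quat(np.array(c['rotation']),scalar_first=True).as_matrix(); return c
def slot(c,P,h,ax,d):
    """dark pixels at wheel height within the disc -> blobs in wheel frame (x toward window)"""
    g=c['pixels'].max(-1); yx=np.array([-d[1],d[0]])
    m=(g<75)&(abs(P[...,2]-h)<8)&(np.hypot(P[...,0]-ax[0],P[...,1]-ax[1])<92)
    n,l,s,ce=cv2.connectedComponentsWithStats(m.astype(np.uint8))
    for i in range(1,n):
        if s[i,4]<40: continue
        r=cv2.minAreaRect(np.argwhere(l==i)[:,::-1].astype(np.float32))
        p=ray(c,*ce[i],h)[:2]-ax; x,y=p@d,p@yx
        print(np.round(ce[i],1),s[i,4],'aspect %.2f'%(max(r[1])/min(r[1])),'r %.1f ang %.3f'%(np.hypot(x,y),np.arctan2(y,x)))
E
python3 - <<'E'
from h import *
for n in('top','scene'):
    c=fix(np.load('/tmp/'+n+'.npz')); P=cloud(c); z=P[...,2]
    g=c['pixels'].astype(int)
    roi=(P[...,0]>300)&(P[...,0]<750)&(abs(P[...,1]-50)<190)
    h,e=np.histogram(z[roi&(z>25)],bins=range(25,130,3)); print(n,dict(zip(e.tolist(),h.tolist())))
    # box top
    for lo,hi,nm in((30,38,'box'),(48,82,'wheel'),(88,97,'bridge'),(112,125,'cap')):
        m=roi&(z>lo)&(z<hi)
        if nm=='wheel': m&=(np.hypot(P[...,0]-P[roi&(z>88)&(z<97)][:,0].mean(),P[...,1]-P[roi&(z>88)&(z<97)][:,1].mean())<200)
        k,l,s,ce=cv2.connectedComponentsWithStats(m.astype(np.uint8)); 
        i=1+s[1:,4].argmax(); q=P[l==i]
        r=cv2.minAreaRect(q[:,:2].astype(np.float32)); ci=cv2.minEnclosingCircle(q[:,:2].astype(np.float32))
        print(nm,len(q),'z %.1f'%np.median(q[:,2]),'mean',q.mean(0).round(1),'rect',np.round(r[0],1),np.round(r[1],1),round(r[2],1),'circ',np.round(ci[0],1),round(ci[1],1))
    print('bystander px', [ (round(x,1)) for x in ray(c,*( (405,280) if n=='top' else (302,197)),40)])
E
```

```text
top {25: 15, 28: 218, 31: 2327, 34: 3866, 37: 730, 40: 29, 43: 5, 46: 0, 49: 1, 52: 7, 55: 7, 58: 6, 61: 20, 64: 120, 67: 229, 70: 3022, 73: 3651, 76: 370, 79: 3, 82: 1, 85: 10, 88: 262, 91: 1108, 94: 443, 97: 14, 100: 0, 103: 0, 106: 0, 109: 0, 112: 5, 115: 26, 118: 119, 121: 35, 124: 1}
box 6789 z 34.6 mean [516.7  55.1  34.6] rect [525.8  56.2] [269.7 229.7] 9.7 circ [525.2  56.4] 173.5
wheel 6718 z 73.2 mean [503.2  52.5  73.3] rect [510.5  53.5] [177.8 189.2] 9.3 circ [515.8  54.5] 94.9
bridge 1813 z 92.8 mean [606.7  70.3  92.8] rect [604.2  69.8] [109.5  80. ] 9.7 circ [604.3  69.8] 67.0
cap 186 z 119.5 mean [635.5  74.9 119.5] rect [635.9  74.6] [25.2 26.8] 89.0 circ [636.   74.9] 13.7
bystander px [np.float64(497.7), np.float64(-142.8), np.float64(40.0)]
scene {25: 159, 28: 566, 31: 2838, 34: 2801, 37: 398, 40: 59, 43: 58, 46: 40, 49: 47, 52: 52, 55: 51, 58: 48, 61: 114, 64: 170, 67: 658, 70: 3264, 73: 2156, 76: 219, 79: 11, 82: 42, 85: 96, 88: 556, 91: 1130, 94: 232, 97: 5, 100: 0, 103: 0, 106: 0, 109: 6, 112: 9, 115: 80, 118: 95, 121: 21, 124: 0}
box 6123 z 34.0 mean [546.5  87.5  33.9] rect [525.   58.7] [271.4 230.2] 9.7 circ [524.4  59.4] 174.8
wheel 5780 z 72.4 mean [502.8  59.3  72.4] rect [508.5  55.6] [180.9 190.9] 5.3 circ [513.2  57. ] 97.2
bridge 1918 z 92.0 mean [607.9  74.2  92. ] rect [603.4  71.7] [111.7  81.4] 9.4 circ [603.   72.2] 66.8
cap 205 z 118.4 mean [636.1  78.2 118.4] rect [636.5  78.2] [29.  25.1] 48.0 circ [635.6  78.5] 15.0
bystander px [np.float64(502.8), np.float64(-135.4), np.float64(40.0)]
```

```bash
python3 - <<'E'
from h import *
ax=np.array([515.6,55.7]); t=np.radians(9.7); d=np.array([np.cos(t),np.sin(t)])
for n in('top','scene'):
    c=fix(np.load('/tmp/'+n+'.npz')); print(n); slot(c,cloud(c),72.6,ax,d)
s=ctrl; print([a for a in dir(ctrl) if a[0]!='_'], ctrl.tcp_to_grasp)
E
```

```text
top
scene
[354.7 224.5] 126 aspect 1.18 r 64.3 ang -2.195
[381.2 227.1] 80 aspect 4.20 r 64.5 ang -2.987
[334.2 238.3] 128 aspect 1.18 r 64.0 ang -1.402
[399.4 244.5] 134 aspect 1.18 r 65.5 ang 2.512
[398.2 267.5] 142 aspect 1.27 r 65.7 ang 1.740
[347.6 278.8] 98 aspect 1.63 r 64.3 ang 0.119
[377.5 282.8] 148 aspect 1.17 r 65.7 ang 0.960
['PlanningError', 'tcp_to_grasp'] -18.700000000000003
```

>>> play_rows:
  deltas:
    - [0.36,0.76,0,0,0,0,-1]
    - [0.36,0.76,0,0,0,0,-1]
    - [0.36,0.76,0,0,0,0,-1]
    - [0.36,0.76,0,0,0,0,-1]
    - [0.36,0.76,0,0,0,0,-1]
    - [0.36,0.76,0,0,0,0,-1]
    - [0.36,0.76,0,0,0,0,-1]
    - [0.36,0.76,0,0,0,0,-1]
  squeeze: 20

```text
time_s: 0.77
eef_pos: [335.6, -231.7, 231.2]
ee_rot: [-0.0, 0.977, 0.215, -0.0]
force: [0.9, -0.3, 0.0]
grip_width: 0.002
```

>>> play_rows:
  deltas:
    - [0.36,0.76,0,0,0,0,-1]
    - [0.36,0.76,0,0,0,0,-1]
    - [0.36,0.76,0,0,0,0,-1]
    - [0.36,0.76,0,0,0,0,-1]
    - [0.36,0.76,0,0,0,0,-1]
    - [0.36,0.76,0,0,0,0,-1]
    - [0.36,0.76,0,0,0,0,-1]
    - [0.36,0.76,0,0,0,0,-1]

```text
time_s: 1.43
eef_pos: [450.9, 11.6, 231.1]
ee_rot: [-0.0, 0.977, 0.215, -0.0]
force: [0.7, -0.9, 0.7]
grip_width: -0.003
```

>>> play_rows:
  deltas:
    - [0.36,0.76,0,0,0,0,-1]
    - [0.36,0.76,0,0,0,0,-1]
    - [0.36,0.76,0,0,0,0,-1]
    - [0.36,0.76,0,0,0,0,-1]
    - [0,0,0,0,0,0,-1]
    - [0,0,0,0,0,0,-1]
    - [0,0,0,0,0,0,-1]

```text
time_s: 2.02
eef_pos: [507.8, 131.0, 230.9]
ee_rot: [0.0, 0.977, 0.215, -0.001]
force: [0.0, -0.9, 0.7]
grip_width: -0.0
```

>>> play_rows:
  deltas:
    - [0.02,0,-0.8,0,0,0,-1]
    - [0.02,0,-0.8,0,0,0,-1]
    - [0,0,-0.8,0,0,0,-1]
    - [0,0,-0.8,0,0,0,-1]
    - [0,0,-0.4,0,0,0,-1]
    - [0,0,-0.1,0,0,0,-1]
    - [0,0,0,0,0,0,-1]
    - [0,0,0,0,0,0,-1]

```text
time_s: 2.68
eef_pos: [510.4, 130.8, 84.6]
ee_rot: [0.0, 0.977, 0.214, 0.001]
force: [0.4, -0.1, 0.2]
grip_width: -0.006
```

>>> play_rows:
  deltas:
    - [0,0,-0.03,0,0,0,-1]
    - [0,0,-0.03,0,0,0,-1]
    - [0,0,-0.03,0,0,0,-1]
    - [0,0,0,0,0,0,-1]
    - [0,0,0,0,0,0,-1]

```text
time_s: 3.1
eef_pos: [509.8, 131.4, 79.9]
ee_rot: [0.0, 0.977, 0.215, 0.0]
force: [1.0, -0.3, 0.3]
grip_width: 0.002
```

>>> play_rows:
  deltas:
    - [0,0,-0.03,0,0,0,-1]
    - [0,0,-0.03,0,0,0,-1]
    - [0,0,-0.03,0,0,0,-1]
    - [0,0,-0.03,0,0,0,-1]
    - [0,0,0,0,0,0,-1]
    - [0,0,0,0,0,0,-1]

```text
time_s: 3.6
eef_pos: [509.8, 131.4, 74.8]
ee_rot: [-0.0, 0.977, 0.215, -0.0]
force: [-0.1, -0.0, -0.1]
grip_width: 0.001
```

>>> play_rows:
  deltas:
    - [0,0,-0.025,0,0,0,-1]
    - [0,0,-0.025,0,0,0,-1]
    - [0,0,0,0,0,0,-1]
    - [0,0,0,0,0,0,-1]

```text
time_s: 3.93
eef_pos: [509.7, 131.4, 72.8]
ee_rot: [-0.0, 0.977, 0.215, -0.0]
force: [-0.2, 0.6, -0.7]
grip_width: -0.003
```

>>> play_rows:
  deltas:
    - [0,0,-0.025,0,0,0,-1]
    - [0,0,0,0,0,0,-1]
    - [0,0,0,0,0,0,-1]

```text
time_s: 4.18
eef_pos: [509.9, 131.4, 72.1]
ee_rot: [0.0, 0.977, 0.215, 0.0]
force: [-0.6, 0.9, 1.7]
grip_width: -0.001
```

>>> play_rows:
  deltas:
    - [0,0,-0.025,0,0,0,-1]
    - [0,0,0,0,0,0,-1]
    - [0,0,0,0,0,0,-1]

```text
time_s: 4.43
eef_pos: [509.9, 131.5, 71.1]
ee_rot: [-0.0, 0.977, 0.215, 0.0]
force: [-1.0, 1.3, 2.9]
grip_width: -0.003
```

>>> play_rows:
  deltas:
    - [0,0,-0.025,0,0,0,-1]
    - [0,0,0,0,0,0,-1]
    - [0,0,0,0,0,0,-1]

```text
time_s: 4.68
eef_pos: [510.0, 131.4, 70.1]
ee_rot: [0.0, 0.977, 0.215, 0.0]
force: [-0.9, 0.9, 4.6]
grip_width: -0.002
```

>>> play_rows:
  deltas:
    - [0,0,-0.025,0,0,0,-1]
    - [0,0,0,0,0,0,-1]
    - [0,0,0,0,0,0,-1]

```text
time_s: 4.93
eef_pos: [510.0, 131.5, 69.3]
ee_rot: [0.0, 0.977, 0.215, 0.0]
force: [-1.5, 1.5, 7.5]
grip_width: -0.004
```

>>> play_rows:
  deltas:
    - [0,0,-0.017,0,0,0,-1]
    - [0,0,0,0,0,0,-1]
    - [0,0,0,0,0,0,-1]

```text
time_s: 5.18
eef_pos: [510.0, 131.5, 68.7]
ee_rot: [-0.0, 0.977, 0.215, 0.0]
force: [-1.4, 1.0, 8.4]
grip_width: -0.005
```

```bash
python3 - <<'E'
import numpy as np
a=np.radians(94.2+np.cumsum([0,2,3,4]+[5]*32+[1]))
p=np.c_[np.cos(a),np.sin(a)]*76/40
for i,r in enumerate(np.diff(p,axis=0).round(3).tolist()): print(i,r)
E
```

```text
0 [-0.066, -0.006]
1 [-0.099, -0.013]
2 [-0.13, -0.026]
3 [-0.16, -0.045]
4 [-0.155, -0.059]
5 [-0.149, -0.072]
6 [-0.143, -0.085]
7 [-0.135, -0.097]
8 [-0.126, -0.108]
9 [-0.116, -0.119]
10 [-0.105, -0.128]
11 [-0.093, -0.137]
12 [-0.081, -0.145]
13 [-0.068, -0.151]
14 [-0.055, -0.156]
15 [-0.041, -0.161]
16 [-0.027, -0.164]
17 [-0.012, -0.165]
18 [0.002, -0.166]
19 [0.016, -0.165]
20 [0.031, -0.163]
21 [0.045, -0.16]
22 [0.059, -0.155]
23 [0.072, -0.149]
24 [0.085, -0.143]
25 [0.097, -0.135]
26 [0.108, -0.126]
27 [0.119, -0.116]
28 [0.128, -0.105]
29 [0.137, -0.093]
30 [0.145, -0.081]
31 [0.151, -0.068]
32 [0.156, -0.055]
33 [0.161, -0.041]
34 [0.164, -0.027]
35 [0.033, -0.004]
```

>>> play_rows:
  deltas:
    - [-0.066,-0.006,-0.007,0,0,0,-1]
    - [-0.1,-0.013,0,0,0,0,-1]
    - [-0.13,-0.026,0,0,0,0,-1]
    - [-0.16,-0.045,0,0,0,0,-1]
    - [-0.155,-0.059,0,0,0,0,-1]

```text
time_s: 5.6
eef_pos: [486.7, 125.5, 68.9]
ee_rot: [0.0, 0.977, 0.215, 0.002]
force: [4.1, 0.1, 7.8]
grip_width: 0.002
```

```bash
cat > m.py <<'E'
from h import *
ax=np.array([515.6,55.7]); t=np.radians(9.7); d=np.array([np.cos(t),np.sin(t)])
s=sensors.sense(); print(s['time_s'],s['eef_pos'].round(1),s['force'].round(1))
c=fix(capture('scene')); slot(c,cloud(c),72.6,ax,d)
import sys
if len(sys.argv)>1: save(c,sys.argv[1])
E
python3 m.py
```

```text
5.6 [486.7 125.5  68.9] [4.1 0.1 7.8]
[372.3 224.8] 92 aspect 3.48 r 63.2 ang -2.718
[346.4 228.2] 140 aspect 1.27 r 63.0 ang -1.915
[330.4 246.2] 127 aspect 1.06 r 64.8 ang -1.111
[337.4 270.9] 84 aspect 1.80 r 64.3 ang -0.256
[386.2 279.9] 148 aspect 1.15 r 66.6 ang 1.216
```

>>> play_rows:
  deltas:
    - [-0.149,-0.072,-0.007,0,0,0,-1]
    - [-0.143,-0.085,0,0,0,0,-1]
    - [-0.135,-0.097,0,0,0,0,-1]
    - [-0.126,-0.108,0,0,0,0,-1]
    - [-0.116,-0.119,0,0,0,0,-1]

```text
time_s: 6.07
eef_pos: [459.7, 106.2, 68.6]
ee_rot: [0.0, 0.977, 0.215, 0.002]
force: [2.4, 3.5, 6.9]
grip_width: -0.001
```

>>> play_rows:
  deltas:
    - [-0.105,-0.128,0,0,0,0,-1]
    - [-0.093,-0.137,0,0,0,0,-1]
    - [-0.081,-0.145,0,0,0,0,-1]
    - [-0.068,-0.151,0,0,0,0,-1]
    - [-0.055,-0.156,0,0,0,0,-1]
    - [-0.041,-0.161,0,0,0,0,-1]

```text
time_s: 6.57
eef_pos: [441.6, 71.1, 68.4]
ee_rot: [0.0, 0.977, 0.215, 0.001]
force: [1.1, 2.4, 8.9]
grip_width: 0.001
```

```bash
python3 m.py
```

```text
6.5667 [441.6  71.1  68.4] [1.1 2.4 8.9]
[369.4 224. ] 128 aspect 1.30 r 63.8 ang -2.630
[343.7 229.9] 75 aspect 5.06 r 62.8 ang -1.814
[391.3 235.9] 95 aspect 1.30 r 61.3 ang 2.877
[329.4 248.8] 111 aspect 1.22 r 65.7 ang -1.023
[401.4 257.6] 135 aspect 1.18 r 65.6 ang 2.076
[338.2 272.4] 122 aspect 1.20 r 65.2 ang -0.205
[388.9 278.3] 145 aspect 1.17 r 66.7 ang 1.303
[365.5 286.6] 48 aspect 2.47 r 70.5 ang 0.634
```

>>> play_rows:
  deltas:
    - [-0.027,-0.164,-0.005,0,0,0,-1]
    - [-0.012,-0.165,0,0,0,0,-1]
    - [0.002,-0.166,0,0,0,0,-1]
    - [0.016,-0.165,0,0,0,0,-1]
    - [0.031,-0.163,0,0,0,0,-1]
    - [0.045,-0.16,0,0,0,0,-1]

```text
time_s: 7.12
eef_pos: [443.5, 31.7, 68.0]
ee_rot: [-0.0, 0.977, 0.215, 0.001]
force: [0.5, 3.3, 9.1]
grip_width: 0.002
```

>>> play_rows:
  deltas:
    - [0.059,-0.155,0,0,0,0,-1]
    - [0.072,-0.149,0,0,0,0,-1]
    - [0.085,-0.143,0,0,0,0,-1]
    - [0.097,-0.135,0,0,0,0,-1]
    - [0.108,-0.126,0,0,0,0,-1]
    - [0.119,-0.116,0,0,0,0,-1]

```text
time_s: 7.62
eef_pos: [464.8, -1.2, 67.9]
ee_rot: [-0.0, 0.977, 0.215, 0.0]
force: [-1.0, 2.7, 9.2]
grip_width: 0.001
```

```bash
python3 m.py
```

```text
7.6167 [464.8  -1.2  67.9] [-1.   2.7  9.2]
[360.6 224.4] 108 aspect 1.09 r 62.5 ang -2.367
[386.7 230.8] 124 aspect 1.06 r 63.4 ang 3.097
[337.6 234.6] 130 aspect 1.18 r 63.3 ang -1.567
[400.9 250.5] 137 aspect 1.27 r 65.0 ang 2.309
[324.2 256.9] 41 aspect 2.75 r 75.4 ang -0.776
[394.6 273.1] 141 aspect 1.12 r 66.3 ang 1.532
[344.  277.6] 152 aspect 1.17 r 65.8 ang 0.019
[371.3 285.1] 134 aspect 1.12 r 68.1 ang 0.784
```

>>> play_rows:
  deltas:
    - [0.128,-0.105,0,0,0,0,-1]
    - [0.137,-0.093,0,0,0,0,-1]
    - [0.145,-0.081,0,0,0,0,-1]
    - [0.151,-0.068,0,0,0,0,-1]
    - [0.156,-0.055,0,0,0,0,-1]
    - [0.161,-0.041,0,0,0,0,-1]
    - [0.1,-0.02,0,0,0,0,-1]
    - [0,0,0,0,0,0,-1]

```text
time_s: 8.33
eef_pos: [504.5, -20.0, 67.9]
ee_rot: [0.0, 0.977, 0.215, 0.0]
force: [-0.8, -0.8, 9.5]
grip_width: 0.003
```

```bash
python3 m.py look1
```

```text
8.3333 [504.5 -20.   67.9] [-0.8 -0.8  9.5]
[368.8 224.2] 123 aspect 1.30 r 63.2 ang -2.613
[343.6 230.5] 104 aspect 1.30 r 61.8 ang -1.799
[392.5 235.4] 126 aspect 1.18 r 63.9 ang 2.868
[329.2 249. ] 113 aspect 1.29 r 66.0 ang -1.013
[401.4 257.5] 135 aspect 1.18 r 65.6 ang 2.082
[338.9 271.3] 79 aspect 4.47 r 62.7 ang -0.219
[389.2 278.2] 147 aspect 1.17 r 66.9 ang 1.313
[365.7 286.6] 51 aspect 2.43 r 70.5 ang 0.639
```

View pics/look1.png

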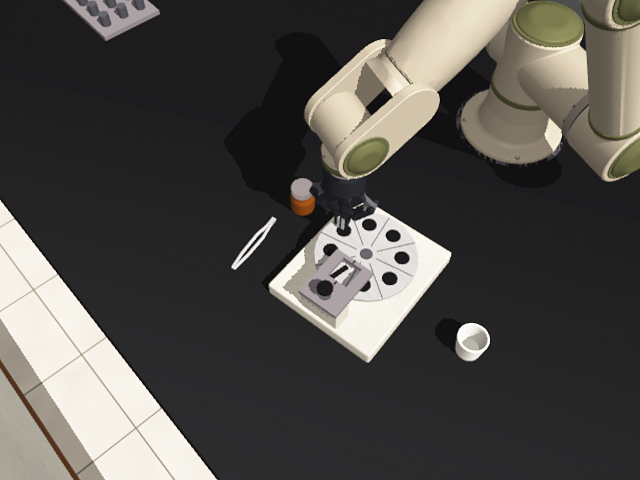

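The slot now shows through the window at about (340,271). It is still about 0.25 rad short, and the bystanders haven't moved.

>>> play_rows:
  deltas:
    - [0.122,-0.015,0,0,0,0,-1]
    - [0.122,-0.005,0,0,0,0,-1]
    - [0.12,0.003,0,0,0,0,-1]
    - [0.12,0.012,0,0,0,0,-1]
    - [0,0,0,0,0,0,-1]
    - [0,0,0,0,0,0,-1]

```text
time_s: 8.88
eef_pos: [523.8, -20.2, 68.1]
ee_rot: [0.0, 0.977, 0.215, 0.001]
force: [-0.7, -0.0, 8.7]
grip_width: 0.0
```

```bash
python3 m.py
```

```text
8.8833 [523.8 -20.2  68.1] [-0.7 -0.   8.7]
[361.4 224.9] 101 aspect 1.47 r 61.3 ang -2.390
[386.6 230.8] 126 aspect 1.30 r 63.2 ang 3.100
[338.2 235.3] 104 aspect 1.30 r 61.5 ang -1.557
[400.9 250.5] 139 aspect 1.27 r 65.1 ang 2.310
[327.2 254.4] 63 aspect 2.25 r 69.4 ang -0.841
[394.7 273. ] 146 aspect 1.15 r 66.4 ang 1.537
[345.1 276.1] 84 aspect 3.29 r 62.2 ang 0.016
[371.4 285. ] 132 aspect 1.12 r 67.8 ang 0.786
```

>>> play_rows:
  deltas:
    - [0,0,0.05,0,0,0,-1]
    - [0,0,0.1,0,0,0,-1]
    - [0,0,0.3,0,0,0,-1]
    - [0,0,0.9,0,0,0,-1]
    - [0,0,0.9,0,0,0,-1]
    - [0,0,0.5,0,0,0,-1]
    - [0,0,0,0,0,0,-1]
    - [0,0,0,0,0,0,-1]

```text
time_s: 9.6
eef_pos: [523.1, -20.0, 177.7]
ee_rot: [0.0, 0.977, 0.215, 0.0]
force: [0.4, -0.3, -0.3]
grip_width: 0.002
```

```bash
python3 m.py; python3 - <<'E'
from h import *
c=capture('top'); cv2.imwrite('pics/t2.png',cv2.resize(c['pixels'][170:350,200:420,::-1],None,fx=3,fy=3,interpolation=2))
c=capture('wrist'); save(c,'w'); 
E
```

```text
9.6 [523.1 -20.  177.7] [ 0.4 -0.3 -0.3]
[361.  223.6] 117 aspect 1.30 r 64.2 ang -2.382
[386.9 230. ] 125 aspect 1.30 r 64.9 ang 3.110
[337.8 233.9] 123 aspect 1.30 r 64.0 ang -1.589
[401.1 249.9] 132 aspect 1.27 r 65.5 ang 2.330
[327.3 254.1] 66 aspect 2.13 r 69.2 ang -0.849
[394.9 272.4] 144 aspect 1.27 r 65.9 ang 1.554
[345.1 275.4] 82 aspect 3.36 r 61.2 ang 0.001
[371.6 284.4] 130 aspect 1.20 r 66.7 ang 0.795
```

View pics/w.png

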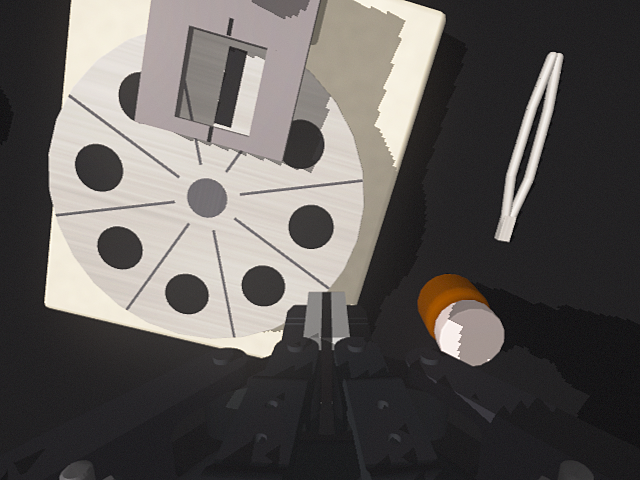

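The wrist view shows the slot at (232,88) between the two black ridges at (231,24) and (211,133). The marks put the slot at about -0.02 rad, so it is centred. Next is the plunger.

>>> play_rows:
  deltas:
    - [0.706,0.603,0,0,0,0,-1]
    - [0.706,0.603,0,0,0,0,-1]
    - [0.706,0.603,0,0,0,0,-1]
    - [0.706,0.603,0,0,0,0,-1]
    - [0,0,-0.5,0,0,0,-1]
    - [0,0,-0.5,0,0,0,-1]
    - [0,0,-0.2,0,0,0,-1]
    - [0,0,0,0,0,0,-1]

```text
time_s: 10.42
eef_pos: [634.6, 76.5, 126.2]
ee_rot: [-0.001, 0.977, 0.215, -0.003]
force: [0.2, -0.1, -0.2]
grip_width: -0.001
```

>>> play_rows:
  deltas:
    - [0,0,-0.05,0,0,0,-1]
    - [0,0,-0.05,0,0,0,-1]
    - [0,0,-0.05,0,0,0,-1]
    - [0,0,-0.05,0,0,0,-1]
    - [0,0,-0.05,0,0,0,-1]
    - [0,0,0,0,0,0,-1]
    - [0,0,0,0,0,0,-1]

```text
time_s: 11.0
eef_pos: [636.1, 76.6, 119.5]
ee_rot: [0.0, 0.977, 0.215, 0.0]
force: [0.6, -0.6, 1.4]
grip_width: -0.0
```

>>> play_rows:
  deltas:
    - [0,0,-0.05,0,0,0,-1]
    - [0,0,-0.05,0,0,0,-1]
    - [0,0,-0.05,0,0,0,-1]
    - [0,0,-0.05,0,0,0,-1]
    - [0,0,-0.05,0,0,0,-1]
    - [0,0,-0.05,0,0,0,-1]
    - [0,0,0,0,0,0,-1]
    - [0,0,0,0,0,0,-1]

```text
time_s: 11.67
eef_pos: [636.1, 76.6, 107.0]
ee_rot: [-0.0, 0.977, 0.215, -0.0]
force: [0.7, 0.2, 1.4]
grip_width: 0.004
```

>>> play_rows:
  deltas:
    - [0,0,-0.04,0,0,0,-1]
    - [0,0,-0.03,0,0,0,-1]
    - [0,0,0,0,0,0,-1]
    - [0,0,0,0,0,0,-1]
    - [0,0,0,0,0,0,-1]

```text
time_s: 12.08
eef_pos: [636.1, 76.5, 104.5]
ee_rot: [-0.0, 0.977, 0.215, -0.0]
force: [0.1, -0.4, 1.5]
grip_width: -0.004
```

>>> play_rows:
  deltas:
    - [0,0,-0.02,0,0,0,-1]
    - [0,0,0,0,0,0,-1]
    - [0,0,0,0,0,0,-1]
    - [0,0,0,0,0,0,-1]

```text
time_s: 12.42
eef_pos: [636.1, 76.5, 104.0]
ee_rot: [0.0, 0.977, 0.215, 0.0]
force: [-0.8, -0.0, 4.7]
grip_width: -0.001
```

>>> play_rows:
  deltas:
    - [0,0,-0.015,0,0,0,-1]
    - [0,0,0,0,0,0,-1]
    - [0,0,0,0,0,0,-1]

```text
time_s: 12.67
eef_pos: [636.2, 76.6, 104.0]
ee_rot: [0.0, 0.977, 0.215, 0.0]
force: [-2.2, -0.4, 8.8]
grip_width: 0.002
```

The end stop is felt: z holds at 104.0 while the force rises to 8.8 N. I'll lift off and check.

>>> play_rows:
  deltas:
    - [0,0,0.1,0,0,0,-1]
    - [0,0,0.5,0,0,0,-1]
    - [0,0,0.9,0,0,0,-1]
    - [0,0,0.9,0,0,0,-1]
    - [-0.6,-0.6,0.3,0,0,0,-1]
    - [-0.6,-0.6,0,0,0,0,-1]
    - [-0.6,-0.6,0,0,0,0,-1]
    - [0,0,0,0,0,0,-1]

```text
time_s: 13.33
eef_pos: [560.8, 1.9, 211.0]
ee_rot: [-0.0, 0.977, 0.213, -0.002]
force: [-0.3, -0.6, 0.1]
grip_width: -0.002
```

```bash
python3 m.py fin; python3 - <<'E'
from h import *
for n in('scene',):
    c=fix(capture(n)); P=cloud(c); m=(np.hypot(P[...,0]-636.1,P[...,1]-76.5)<12)&(P[...,2]>94)&(P[...,2]<130)
    print(m.sum(),np.median(P[m][:,2]))
E
```

```text
13.3333 [560.8   1.9 211. ] [-0.3 -0.6  0.1]
[361.  223.6] 119 aspect 1.30 r 64.2 ang -2.382
[386.9 229.9] 125 aspect 1.30 r 65.1 ang 3.111
[337.7 233.9] 125 aspect 1.30 r 64.1 ang -1.587
[401.1 249.9] 132 aspect 1.27 r 65.5 ang 2.330
[327.3 254.1] 65 aspect 2.13 r 69.3 ang -0.849
[394.9 272.4] 144 aspect 1.27 r 65.9 ang 1.554
[345.  275.5] 83 aspect 3.36 r 61.4 ang 0.002
[371.6 284.4] 130 aspect 1.20 r 66.7 ang 0.795
143 103.87622577268064
```

View pics/fin.png

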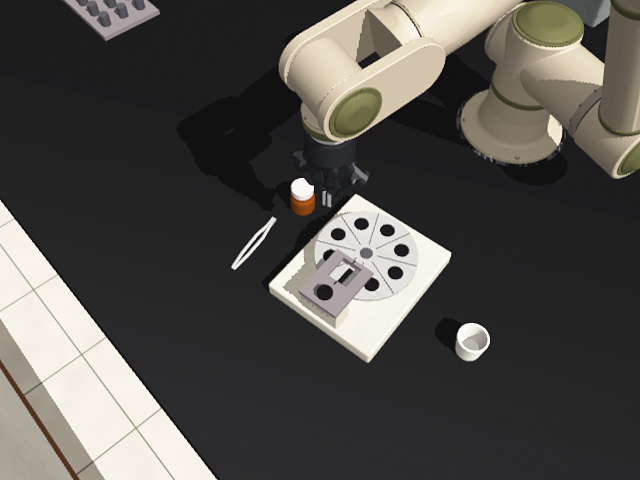

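The cap at (325,291) is down, with its top at 104 mm, and the slot shows in the window at (345,275). The jar, cup and tweezers are where they began, and the arm is clear of everything.

```bash
python3 -c "
from rig import order; print(order.finish_job())"
```

```text
the job is handed in; nothing more can be done
None
```

I turned the wheel about 2.96 rad anticlockwise with one light fingertip drag around its open side. The force readings between moves stayed below about 10 N, against the 16 N limit. With the slot centred and at rest, I pushed the plunger to its stop, lifted clear and handed the job in at about 13.5 s of the 51 s allowed.

- **Slot:** it sits within about 0.02 rad of centred, against a limit of 0.08. The individual marks gave values from -0.03 to +0.01, and they did not change after locking.
- **Plunger:** the cap top measured 103.9 mm, which is fully down (104 mm).
- **Bystanders:** in the last picture the jar, cup and tweezers were where they started. I checked these by eye, not by measurement.
- **Robot:** the arm was clear of everything at the end.

No check failed. The finger slipped by roughly 0.14 rad early in the drag, and I corrected for that from the camera.

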